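Gather the glass petals in the tray's pouring corner

TASK

One glass petal has been left on the bench: lay it flat on the floor of the wooden pouring tray with the other five, and let go of it. Then lift the tray well clear of the bench and tilt it so that all six petals slide together into the pouring corner (the one with the low sill), without spilling any or disturbing the other things on the bench. Finish while still holding the tray up, steady and tilted, with the petals resting in that corner, so that I can pick from it.

Things in the scene. Friction and masses are not known exactly. Their poses are not given: they have to be found in the camera images.
- tray: A shallow wooden tray standing loose on the bench: 220 mm along its x, 160 along its y, 45 high, 250 g. Straight upright walls 8 mm thick, strong enough to lift it by; white floor 4 mm thick. The +x +y corner is cut off (46 mm off each side) behind a low sill: the +x wall ends at y = 34 mm, the +y wall at x = 64 mm, the other two run full length. Origin: centre of the underside, z up.
- mouth (a point): The pouring corner: the point on the tray's floor at the middle of the inner face of the low sill (tray frame 81, 51, 4 mm); its x points level out over the sill, z up with the tray. The sill is 22 mm high over the bench, 65 mm long, at 45 degrees to the walls. No petal starts near it. Glass slides easily on the lacquered tray: from about 9 to 14 degrees of tilt.
- lip (a point): The outer foot of the sill's middle, on the tray's underside (tray frame 87, 57, 0 mm). Axes as the tray's.
- stray: A teardrop glass petal, 38 mm long, 24 mm wide, 9 mm thick, 18 g, dark blue; origin: middle of its underside; x runs along its length to the round end, z up when it lies flat. The 24 mm wide part has parallel sides from x = -5 to 9 mm. This is the one left lying flat on the bench beside the tray.
- petal1: A teardrop glass petal, 38 mm long, 24 mm wide, 9 mm thick, 18 g, dark blue; origin: middle of its underside; x runs along its length to the round end, z up when it lies flat. The 24 mm wide part has parallel sides from x = -5 to 9 mm. Starts flat on the tray's floor.
- petal2: A teardrop glass petal, 38 mm long, 24 mm wide, 9 mm thick, 18 g, dark blue; origin: middle of its underside; x runs along its length to the round end, z up when it lies flat. The 24 mm wide part has parallel sides from x = -5 to 9 mm. Starts flat on the tray's floor.
- petal3: A teardrop glass petal, 38 mm long, 24 mm wide, 9 mm thick, 18 g, dark blue; origin: middle of its underside; x runs along its length to the round end, z up when it lies flat. The 24 mm wide part has parallel sides from x = -5 to 9 mm. Starts flat on the tray's floor.
- petal4: A teardrop glass petal, 38 mm long, 24 mm wide, 9 mm thick, 18 g, dark blue; origin: middle of its underside; x runs along its length to the round end, z up when it lies flat. The 24 mm wide part has parallel sides from x = -5 to 9 mm. Starts flat on the tray's floor.
- petal5: A teardrop glass petal, 38 mm long, 24 mm wide, 9 mm thick, 18 g, dark blue; origin: middle of its underside; x runs along its length to the round end, z up when it lies flat. The 24 mm wide part has parallel sides from x = -5 to 9 mm. Starts flat on the tray's floor.
- offcut: A flat rectangular glass strip, 55 x 30 x 6 mm, of the same dark blue glass, on the bench; not part of the job, leave it. Origin: middle of its underside.
- tape: A roll of paper tape lying flat, 92 mm across, 24 mm high; leave it. Origin: centre of its underside.
- brush: A flat brush, under 30 mm high, lying on the bench; leave it. Its x runs along it from the handle to the bristles.
- nippers: Wheeled glass nippers lying flat, 190 mm long, 20 mm high; leave them. Origin at the pivot, jaws to +x.
- jar: A lidded glass jar, 64 mm across, 85 mm high; leave it. Origin: centre of its underside.
- cup: A white mug, 80 mm across, 85 mm high; leave it. Origin: centre of its underside.
- kiln_shelf: A round white kiln shelf, 230 mm across and 14 mm thick, on the bench to the robot's left, with a glass flower laid out on it; fixed, leave it. Origin: centre of its underside.

How it is judged:
On the way:
1. the stray petal lies flat and released on the floor of the tray, the tray still standing on the bench (x of stray in the frame of tray between -0.1 and 0.1 m and y of stray in the frame of tray between -0.07 and 0.07 m and z of stray in the frame of tray below 0.009 m and angle between stray's own z axis and vertical below 0.2 rad and angle between tray's own z axis and vertical below 0.1 rad and linear speed of stray below 0.03 m/s and contact force between the fingers and stray below 0.1 N and height (world z) of tray below 0.01 m), for 0.2 s.
At the end, for the whole second after the job is handed in: The fingers hold the tray (over 2 N; jar and cup not touched by it), tilted over 0.25 rad, lip over 30 mm above the bench; all six petals in it, within 110 mm of the mouth point and at most 75 mm behind it along its x; tray and petals slower than 30 mm/s (angle between tray's own z axis and vertical above 0.25 rad and height (world z) of lip above 0.03 m and contact force between tray and jar below 0.1 N and contact force between tray and cup below 0.1 N and contact force between the fingers and tray above 2 N and linear speed of each of tray, petal1, petal2, petal3, petal4, petal5, stray below 0.03 m/s and x of each of petal1, petal2, petal3, petal4, petal5, stray in the frame of mouth above -0.075 m and distance between each of petal1, petal2, petal3, petal4, petal5, stray and mouth below 0.11 m and height (world z) of each of petal1, petal2, petal3, petal4, petal5, stray above 0.02 m); the arm keeps its last pose, push and grip.
It fails at once if the offcut, tape, brush, nippers, jar or cup is shifted by more than 30 mm (distance of any of offcut, tape, brush, nippers, jar, cup from where it was at the start of the episode above 0.03 m).
It also fails if it takes over 58 s, if anything falls off the work surface, if the arm or the gripper's body presses on something with over 40 N, if the wrist force passes 120 N, or if a joint passes its speed limit or range.

ROBOT

A 6-joint arm with a two-finger parallel gripper is mounted at the origin on the work surface. World frame = base frame: x ahead of the robot, y to its left, z up, the work surface at z = 0. Lengths are in m, angles in rad, forces in N, time in s.
With the tool pointing down it reaches from about 0.375 to 0.975 m from the base axis. Payload 3.8 kg.
Tool frame: the origin (TCP) lies midway between the tips of the shut fingers; the grasp point (between the pads) lies 19 mm behind it; z points along the fingers, x is the direction in which the jaws open and shut, and the axes are right-handed (so a half turn about z gives the same grasp; the last joint's range is limited). The gripper opens to 88 mm and grips with 3 to 60 N. Pads are 18 mm wide; open, the fingers measure 123 mm over their backs; the gripper's body (75 mm by 187 mm) begins 45 mm behind the grasp point.
Start: joints at [-1.167, 0.264, 1.604, -0, 1.274, -0.037], TCP at [0.288, -0.61, 0.239] pointing down, gripper open.
Joint ranges: [-2.63, 2.63], [-0.94, 2.18], [0.31, 2.57], [-1.31, 4.45], [0, 2.66], [-2.55, 2.55]. Speed limits (rad/s): [2.57, 2.57, 3.14, 3.14, 3.14, 3.14].

INTERFACE

Orientations are given as a 3x3 rotation matrix whose columns are the frame's x, y, z axes.
In Python, from bench import r, vision gives the robot as it stands. The module is installed in compiled form; this text tells all that it offers.
- The arm moves only by the tool drive_tool, never from a script. Its argument "targets" is one flat list of numbers, 7 for each row, row after row: the shift along the tool's x, y, z in cm, then the turn, a rotation vector about the tool's x, y, z in rad, then the closure in counts, from 0 (fully open) to 255 (shut). A call has exactly 8 rows; each row shifts and turns the commanded pose from where the row before left it, along the tool's axes as they then stand; what a row does not reach is not made up. A row lasts 1/12 s, in which the tool goes at most 41.7 mm and 7.16 degrees, less where a joint would pass 70% of its speed; a pose out of reach is approached as far as the arm can. A call with a gripper value outside its range is refused whole. The fingers move at their own pace and stop on an object; "force" is the grip in N (left out, the last holds). Time passes only in rows, so rows that do not move let the fingers close, or fill a call up. It gives the time, the measured TCP pose, the force and the opening at its end, in the units of the state.
- r.state(): the state, without advancing time (a new reading comes with each control period).
- vision.get_image(name): name is "scene" or "top" or "wrist"; returns the picture (420x560x3 uint8, red, green, blue); there is no depth.
- vision.camera_model(name): a dict with "K" (3x3 intrinsics, pixels), "world_to_cam" (4x4, takes a point from world to camera coordinates); the wrist camera has in their place "tool_from_camera" (4x4, takes a point from camera to tool coordinates, whose origin is the TCP and whose axes are the tool frame's). Camera axes: x right, y up, looking along -z (the intrinsics and any distortion apply to the point x, -y, -z); pixel columns grow to the right and rows downward; lengths in m; the calibration is good to about 2 mm. A picture is of the moment at which its call begins: read the wrist's pose just before it. camera_model takes no time and is no camera call.
- r.sign_off(): hands the job in, once; it reports no verdict.
The state is a dict: "t": time; "joints": joint angles; "qd": joint speeds; "joint_torque": joint torques, N m; "tcp_pos": TCP position; "eef_rot": TCP orientation; "force": force on the tool from outside, world axes, zero at the start; "wrist_torque": the same for the moment, N m; "width": finger opening in m.
Only numpy, scipy, OpenCV 4.12 (cv2) and the standard library are available. Lean on these libraries where they do the work, as an engineer would, in place of code of your own. Each camera call takes 0.05 s, during which the arm holds its last target.

## Working session

There is one attempt and no reset: what is moved stays moved. The work goes in short steps, Python scripts to look and compute and a tool call to move; the robot and the scene stay as the last step left them, time stands still between calls to the robot, and variables do not carry over. Pictures are saved under pics/ and viewed, and the job is handed in when it is done.

Besides the shell and the picture viewer there is one more tool, called after "Emit:" as name(argument=value, ...) on one line, values as JSON. drive_tool: Moves the arm, as the interface text tells. Its arguments: {"type":"object","properties":{"targets":{"type":"array"},"force":{"type":"number"}},"required":["targets"]}

```bash
mkdir -p pics; python3 - <<'E'
from bench import r, vision
import cv2,numpy as np
s=r.state();print({k:np.round(v,3).tolist() for k,v in s.items()})
for n in ["scene","top","wrist"]:
    im=vision.get_image(n);cv2.imwrite(f"pics/{n}0.png",im[:,:,::-1])
    m=vision.camera_model(n);print(n,{k:np.round(v,4).tolist() if not isinstance(v,str) else v for k,v in m.items()})
print(r.state()['t'])
E
```

```text
{'t': 0.0, 'joints': [-1.167, 0.265, 1.605, -0.0, 1.274, -0.037], 'qd': [0.0, -0.002, 0.002, -0.0, 0.0, -0.0], 'joint_torque': [0.001, -50.211, -35.687, 0.073, 0.029, -0.0], 'tcp_pos': [0.288, -0.61, 0.237], 'eef_rot': [[0.427, -0.904, -0.001], [-0.904, -0.427, 0.002], [-0.002, -0.0, -1.0]], 'force': [1.146, 0.761, -0.073], 'wrist_torque': [0.008, 0.011, 0.02], 'width': 0.088}
scene {'K': [[520.5987, 0.0, 280.6162], [0.0, 520.5987, 206.7176], [0.0, 0.0, 1.0]], 'world_to_cam': [[-0.8457, 0.5336, -0.0025, 0.502], [-0.4204, -0.6634, 0.619, 0.2516], [0.3286, 0.5246, 0.7854, -1.6873], [0.0, 0.0, 0.0, 1.0]]}
top {'K': [[387.3472, 0.0, 283.0499], [0.0, 387.3472, 200.6915], [0.0, 0.0, 1.0]], 'world_to_cam': [[0.0156, -0.9999, -0.002, 0.0245], [0.9733, 0.0147, 0.2291, -0.5928], [-0.229, -0.0055, 0.9734, -0.9136], [0.0, 0.0, 0.0, 1.0]]}
wrist {'K': [[318.5728, 0.0, 278.392], [0.0, 318.5728, 211.74], [0.0, 0.0, 1.0]], 'tool_from_camera': [[1.0, -0.0007, -0.0003, 0.001], [-0.0008, -0.9585, -0.2851, -0.073], [-0.0001, 0.2851, -0.9585, -0.1463], [0.0, 0.0, 0.0, 1.0]]}
0.15
```

View pics/top0.png

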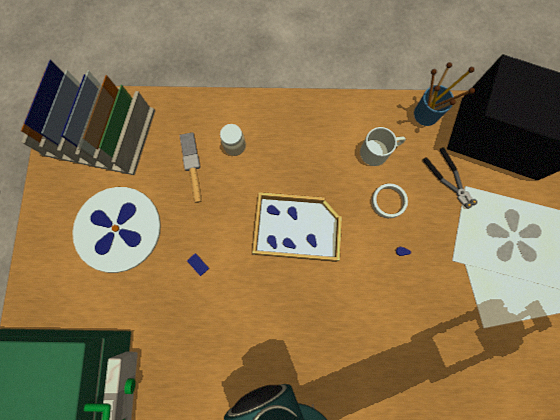

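View pics/scene0.png

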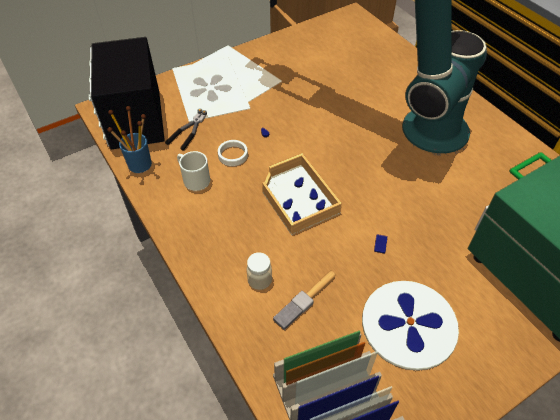

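View pics/wrist0.png

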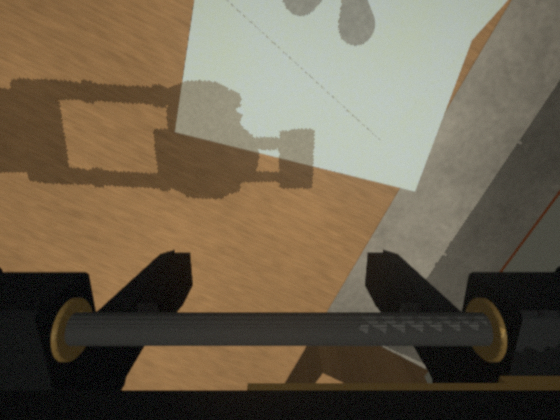

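The top view shows the tray (253–341, 193–260) with the cut corner at upper right, so tray x points to image right and tray y points up. The stray is at (403,251), the tape at (390,200), the cup at (378,147) and the jar at (232,138).

```bash
cat > h.py <<'E'
from bench import r, vision
import cv2,numpy as np
def cam(n,s=None):
    m=vision.camera_model(n);K=np.array(m['K'])
    if 'world_to_cam' in m: T=np.linalg.inv(np.array(m['world_to_cam']))
    else:
        W=np.eye(4);W[:3,:3]=s['eef_rot'];W[:3,3]=s['tcp_pos'];T=W@np.array(m['tool_from_camera'])
    return K,T
def ray(c,uv):
    K,T=c;d=np.linalg.inv(K)@np.array([uv[0],uv[1],1.]);d=T[:3,:3]@(d*[1,-1,-1]);return T[:3,3],d
def onz(c,uv,z):
    o,d=ray(c,uv);return o+d*(z-o[2])/d[2]
def proj(c,p):
    K,T=c;q=np.linalg.inv(T)@np.append(p,1.);q=q[:3]*[1,-1,-1];q=K@q;return q[:2]/q[2]
def blue(im):
    h=cv2.cvtColor(im,cv2.COLOR_RGB2HSV)
    m=((h[...,0]>108)&(h[...,0]<135)&(h[...,1]>120)&(h[...,2]>40)).astype(np.uint8)
    return m
def blobs(im,amin=40):
    cs,_=cv2.findContours(blue(im),cv2.RETR_EXTERNAL,cv2.CHAIN_APPROX_NONE)
    return [c for c in cs if cv2.contourArea(c)>amin]
def pose(c,cont,z):
    # petal pose on plane: centroid of filled outline, axis from PCA, sign by skew (round end heavy)
    P=np.array([onz(c,p[0],z)[:2] for p in cont])
    mm=cv2.moments((P*1e4).astype(np.float32).reshape(-1,1,2))
    g=np.array([mm['m10'],mm['m01']])/mm['m00']/1e4
    th=.5*np.arctan2(2*mm['mu11'],mm['mu20']-mm['mu02'])
    a=np.array([np.cos(th),np.sin(th)]);t=(P-g)@a
    if t.max()>-t.min(): a=-a;t=-t
    n=np.array([-a[1],a[0]]);w=(P-g)@n
    mid=g+a*(t.max()+t.min())/2
    return g,mid,np.arctan2(a[1],a[0]),np.ptp(t),np.ptp(w)
E
python3 - <<'E'
from h import *
for n in ["top","scene"]:
    im=cv2.imread(f"pics/{n}0.png")[:,:,::-1].copy();c=cam(n);print(n,c[1][:3,3])
    for b in blobs(im,15):
        g,mid,a,L,w=pose(c,b,.006);print(b.mean(0).round(0),g.round(3),mid.round(3),np.degrees(a).round(0),L.round(3),w.round(3))
im=cv2.imread("pics/top0.png")
cv2.imwrite("pics/tz.png",cv2.resize(im[180:270,240:420],None,fx=4,fy=4,interpolation=cv2.INTER_CUBIC))
im=cv2.imread("pics/scene0.png")
cv2.imwrite("pics/sz.png",cv2.resize(im[110:250,220:380],None,fx=4,fy=4,interpolation=cv2.INTER_CUBIC))
E
```

```text
top [0.36736059 0.02821132 1.02512156]
[[198. 264.]] [0.434 0.254] [0.434 0.254] 45.0 0.053 0.028
[[402. 251.]] [ 0.476 -0.28 ] [ 0.476 -0.281] 86.0 0.034 0.021
[[288. 243.]] [0.492 0.018] [0.492 0.017] 57.0 0.034 0.02
[[272. 241.]] [0.497 0.062] [0.496 0.061] 25.0 0.034 0.019
[[312. 240.]] [ 0.502 -0.043] [ 0.5   -0.043] 25.0 0.033 0.02
[[104. 243.]] [0.484 0.504] [0.486 0.503] 150.0 0.061 0.038
[[130. 237.]] [0.502 0.437] [0.503 0.44 ] -119.0 0.062 0.037
[[101. 219.]] [0.55  0.522] [0.548 0.519] 61.0 0.062 0.037
[[293. 212.]] [0.576 0.009] [0.574 0.008] 24.0 0.033 0.021
[[273. 210.]] [0.581 0.062] [0.58 0.06] 63.0 0.033 0.021
[[125. 213.]] [0.568 0.456] [0.566 0.457] -29.0 0.061 0.038
[[ 71. 109.]] [0.862 0.647] [0.869 0.645] 168.0 0.166 0.005
[[35. 98.]] [0.901 0.756] [0.904 0.755] 168.0 0.165 0.004
scene [1.08478022 0.78418439 1.17074961]
[[376. 413.]] [0.72  0.603] [0.726 0.601] 166.0 0.111 0.029
[[337. 399.]] [0.779 0.53 ] [0.775 0.53 ] -10.0 0.205 0.033
[[414. 340.]] [0.545 0.516] [0.543 0.513] 61.0 0.061 0.038
[[391. 322.]] [0.563 0.45 ] [0.56  0.451] -29.0 0.062 0.035
[[429. 321.]] [0.478 0.498] [0.481 0.496] 151.0 0.062 0.037
[[407. 304.]] [0.496 0.431] [0.498 0.434] -121.0 0.058 0.038
[[380. 244.]] [0.437 0.257] [0.437 0.257] 44.0 0.054 0.028
[[296. 216.]] [0.58  0.058] [0.579 0.057] 52.0 0.029 0.02
[[321. 205.]] [0.497 0.061] [0.496 0.06 ] 31.0 0.038 0.02
[[288. 204.]] [0.575 0.008] [0.574 0.007] 33.0 0.037 0.02
[[313. 194.]] [0.492 0.017] [0.491 0.016] 54.0 0.035 0.018
[[299. 182.]] [ 0.503 -0.043] [ 0.502 -0.044] 33.0 0.036 0.021
[[264. 132.]] [ 0.479 -0.278] [ 0.478 -0.281] 74.0 0.039 0.021
```

View pics/tz.png

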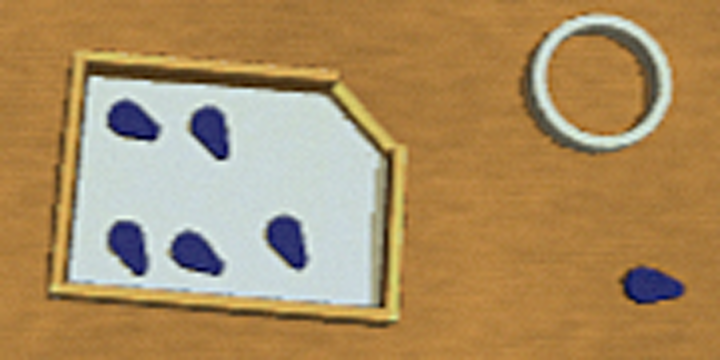

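View pics/sz.png

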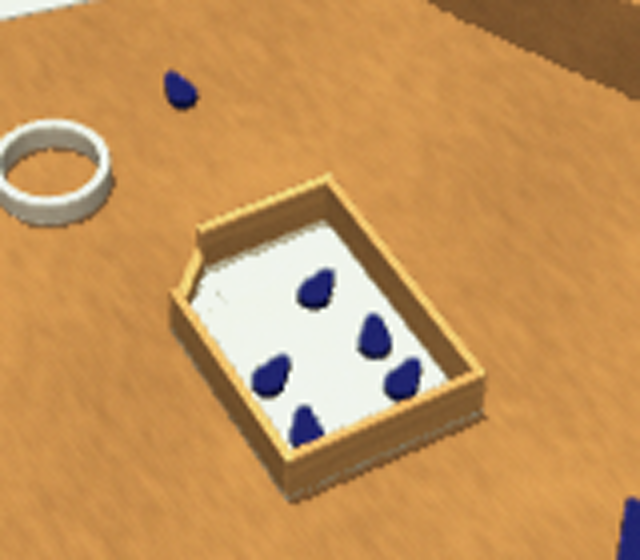

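```bash
cat > tray.py <<'E'
from h import *
def fit(TP,WP):
    TP=np.array(TP)/1e3;WP=np.array(WP)[:,:2]
    a=TP-TP.mean(0);b=WP-WP.mean(0)
    th=np.arctan2((a[:,0]*b[:,1]-a[:,1]*b[:,0]).sum(),(a*b).sum())
    R=np.array([[np.cos(th),-np.sin(th)],[np.sin(th),np.cos(th)]])
    t=WP.mean(0)-R@TP.mean(0);return th,R,t,(WP-TP@R.T-t)*1e3
E
python3 - <<'E'
from tray import *
c=cam("top")
z=lambda u,v:((u+.5)/4-.5+240,(v+.5)/4-.5+180)
px=[z(75,50),z(48,296),z(400,322),z(404,147),z(338,72)]
TP=[(-110,80),(-110,-80),(110,-80),(110,34),(64,80)]
th,R,t,e=fit(TP,[onz(c,p,.045) for p in px]);print("top",np.degrees(th),t,e.round(1).tolist())
c=cam("scene");z=lambda u,v:((u+.5)/4-.5+220,(v+.5)/4-.5+110)
px=[z(288,458),z(485,374),z(328,175),z(198,230),z(176,292)]
th2,R2,t2,e=fit(TP,[onz(c,p,.045) for p in px]);print("scene",np.degrees(th2),t2,e.round(1).tolist())
th=(th+th2)/2;t=(t+t2)/2;R=np.array([[np.cos(th),-np.sin(th)],[np.sin(th),np.cos(th)]])
for p in [(0.492,.017),(.497,.061),(.502,-.043),(.575,.008),(.58,.059)]: print((R.T@(np.array(p)-t)*1e3).round(0))
for q in [(10,-76),(15,-76),(40,15),(45,10),(81,51)]: print(q,R@(np.array(q)/1e3)+t)
E
```

```text
top -93.68617805127663 [ 0.53270045 -0.00464935] [[0.4, -1.4], [-0.1, 0.5], [1.2, -1.2], [-0.8, 1.5], [-0.6, 0.6]]
scene -93.62478907283764 [ 0.53604067 -0.00188273] [[-2.3, -4.5], [3.0, -2.1], [2.8, 0.5], [0.4, 3.2], [-3.9, 2.9]]
[-18. -44.]
[-62. -41.]
[ 42. -30.]
[-14.  40.]
[-65.  42.]
(10, -76) [ 0.45788762 -0.00840017]
(15, -76) [ 0.45756883 -0.01339   ]
(40, 15) [ 0.54678976 -0.04414102]
(45, 10) [ 0.54148115 -0.04881206]
(81, 51) [ 0.58010248 -0.08735285]
```

```bash
cat > plan.py <<'E'
import sys
from h import *
from scipy.spatial.transform import Rotation as Ro
def plan(pos,Rt):
    s=r.state();R=np.array(s['eef_rot']);p=np.array(s['tcp_pos'])
    print('t',s['t'],'tcp',p.round(4),'w',round(float(s['width']),4),'F',np.round(s['force'],1))
    print('rot first vec',Ro.from_matrix(R.T@Rt).as_rotvec().round(3))
    print('shift cm now axes',((R.T@(np.array(pos)-p))*100).round(2),' after-rot axes',((Rt.T@(np.array(pos)-p))*100).round(2))
def down(deg):
    a=np.radians(deg);c,s=np.cos(a),np.sin(a);return np.array([[c,s,0],[s,-c,0],[0,0,-1.]])
if __name__=="__main__":
    v=list(map(float,sys.argv[1:5]));plan(v[:3],down(v[3]))
E
python3 plan.py .477 -.279 .09 -5
```

```text
t 0.15 tcp [ 0.2878 -0.61    0.2377] w 0.0879 F [-0.6 -0.1 -0. ]
rot first vec [-1.000e-03  2.000e-03 -1.043e+00]
shift cm now axes [-21.83 -31.24  14.81]  after-rot axes [ 15.97 -34.62  14.77]
```

Emit:
drive_tool(targets=[0,0,0,0,0,-0.12,0,0,0,0,0,0,-0.12,0,0,0,0,0,0,-0.12,0,0,0,0,0,0,-0.12,0,0,0,0,0,0,-0.12,0,0,0,0,0,0,-0.12,0,0,0,0,0,0,-0.12,0,0,0,0,0,0,-0.12,0])

```text
t: 0.82
tcp_pos: [0.2879, -0.6102, 0.2381]
eef_rot: [[0.987, -0.163, -0.0], [-0.163, -0.987, 0.001], [-0.0, -0.001, -1.0]]
force: [-1.3, 0.0, -0.3]
width: 0.0876
```

```bash
python3 plan.py .477 -.279 .09 -5
```

```text
t 0.8167 tcp [ 0.2879 -0.6102  0.2381] w 0.0876 F [-1.3  0.  -0.3]
rot first vec [-0.001  0.    -0.077]
shift cm now axes [ 13.26 -35.75  14.84]  after-rot axes [ 15.95 -34.64  14.81]
```

Emit:
drive_tool(targets=[0,0,0,0,0,-0.083,0,1.06,-2.31,0.98,0,0,0,0,1.06,-2.31,0.98,0,0,0,0,1.06,-2.31,0.98,0,0,0,0,1.06,-2.31,0.98,0,0,0,0,1.06,-2.31,0.98,0,0,0,0,1.06,-2.31,0.98,0,0,0,0,1.06,-2.31,0.98,0,0,0,0])

```text
t: 1.48
tcp_pos: [0.3762, -0.4545, 0.1693]
eef_rot: [[0.996, -0.087, -0.0], [-0.087, -0.996, 0.0], [-0.0, -0.0, -1.0]]
force: [0.1, 0.3, 0.7]
width: 0.0882
```

Emit:
drive_tool(targets=[1.06,-2.31,0.98,0,0,0,0,1.06,-2.31,0.98,0,0,0,0,1.06,-2.31,0.98,0,0,0,0,1.06,-2.31,0.98,0,0,0,0,1.06,-2.31,0.98,0,0,0,0,1.06,-2.31,0.98,0,0,0,0,1.06,-2.31,0.98,0,0,0,0,1.1,-2.31,0.98,0,0,0,0])

```text
t: 2.15
tcp_pos: [0.4771, -0.2779, 0.0911]
eef_rot: [[0.996, -0.087, -0.0], [-0.087, -0.996, 0.0], [-0.0, -0.0, -1.0]]
force: [0.8, -1.1, 0.5]
width: 0.0882
```

Emit:
drive_tool(targets=[0,0,0,0,0,0,90,0,0,0,0,0,0,90,0,0,0,0,0,0,90,0,0,0,0,0,0,90,0,0,0,0,0,0,90,0,0,0,0,0,0,90,0,0,0,0,0,0,90,0,0,0,0,0,0,90])

```text
t: 2.82
tcp_pos: [0.4768, -0.2797, 0.092]
eef_rot: [[0.996, -0.088, 0.0], [-0.088, -0.996, -0.0], [0.0, 0.0, -1.0]]
force: [0.4, 0.7, -0.0]
width: 0.0573
```

```bash
python3 - <<'E'
from h import *
s=r.state();im=vision.get_image("wrist");cv2.imwrite("pics/w1.png",im[:,:,::-1])
c=cam("wrist",s);print(s['tcp_pos'],s['width'])
for b in blobs(im,60):
    g,mid,a,L,w=pose(c,b,.006);print(b.mean(0).round(0),g.round(4),mid.round(4),np.degrees(a).round(1),L.round(3),w.round(3))
E
```

```text
[ 0.47676552 -0.27971028  0.09197479] 0.05732696346187426
```

View pics/w1.png

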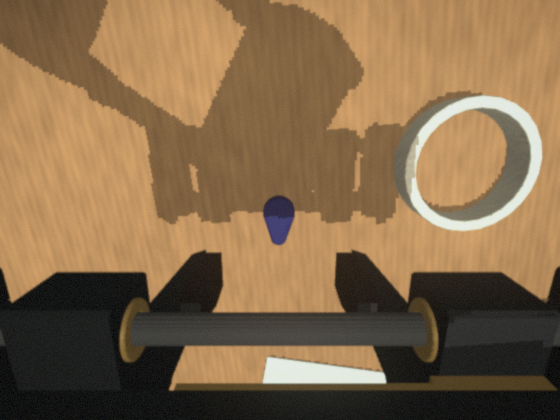

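The wrist view shows the stray at (279,220), aligned with the tool y axis and centred between the fingers. It lies partly in shadow, so I'll relax the mask.

```bash
sed -i 's/(h\[...,1\]>120)&(h\[...,2\]>40)/(h[...,1]>90)\&(h[...,2]>15)/' h.py; python3 - <<'E'
from h import *
s=r.state();im=cv2.imread("pics/w1.png")[:,:,::-1].copy()
print(cv2.cvtColor(im,cv2.COLOR_RGB2HSV)[[205,220,238],[279,279,279]])
c=cam("wrist",s)
for b in blobs(im,60):
    g,mid,a,L,w=pose(c,b,.008);print(b.mean(0).round(0),g.round(4),mid.round(4),np.degrees(a).round(1),L.round(3),w.round(3))
E
```

```text
[[124 103  72]
 [120 109 117]
 [124 114 110]]
[[279. 219.]] [ 0.4767 -0.2814] [ 0.4766 -0.2826] 84.2 0.037 0.02
```

Emit:
drive_tool(targets=[0,0.09,1.4,0,0,-0.01,90,0,0,1.4,0,0,0,90,0,0,1.4,0,0,0,90,0,0,1.4,0,0,0,90,0,0,1.2,0,0,0,90,0,0,1.0,0,0,0,90,0,0,0.6,0,0,0,90,0,0,0.4,0,0,0,90], force=12)

```text
t: 3.53
tcp_pos: [0.4764, -0.2798, 0.0028]
eef_rot: [[0.997, -0.077, -0.001], [-0.077, -0.997, 0.001], [-0.001, -0.0, -1.0]]
force: [0.4, 0.0, -0.7]
width: 0.0571
```

Emit:
drive_tool(targets=[0,0,0,0,0,0,90,0,0,0,0,0,0,200,0,0,0,0,0,0,200,0,0,0,0,0,0,200,0,0,0,0,0,0,200,0,0,0,0,0,0,200,0,0,0,0,0,0,200,0,0,0,0,0,0,200], force=12)

```text
t: 4.2
tcp_pos: [0.4771, -0.2802, 0.0041]
eef_rot: [[0.997, -0.077, 0.001], [-0.077, -0.997, -0.0], [0.001, 0.0, -1.0]]
force: [-0.3, 1.5, 2.2]
width: 0.0232
```

```bash
python3 plan.py .5574 -.0499 .09 -3.7
```

```text
t 4.2 tcp [ 0.4771 -0.2802  0.0041] w 0.0232 F [-0.3  1.5  2.2]
rot first vec [ 0.    -0.001 -0.012]
shift cm now axes [  6.24 -23.58  -8.59]  after-rot axes [  6.53 -23.5   -8.59]
```

Emit:
drive_tool(targets=[0,0,-0.8,0,0,0,200,0,0,-1.5,0,0,0,200,0,0,-2.0,0,0,0,200,0.3,-1.3,-2.0,0,0,-0.012,200,0.6,-2.1,-1.3,0,0,0,200,0.7,-2.5,-1.0,0,0,0,200,0.7,-2.5,0,0,0,0,200,0.7,-2.5,0,0,0,0,200])

```text
t: 4.87
tcp_pos: [0.5151, -0.1727, 0.0915]
eef_rot: [[0.998, -0.066, 0.003], [-0.066, -0.998, -0.001], [0.003, 0.001, -1.0]]
force: [-0.3, 0.2, -0.8]
width: 0.0233
```

Emit:
drive_tool(targets=[0.7,-2.5,0,0,0,0,200,0.7,-2.5,0,0,0,0,200,0.7,-2.5,0,0,0,0,200,0.7,-2.5,0,0,0,0,200,0.5,-1.6,0,0,0,0,200,0.23,-1.0,0,0,0,0,200,0,0,0,0,0,0,200,0,0,0,0,0,0,200])

```text
t: 5.53
tcp_pos: [0.5573, -0.0498, 0.0898]
eef_rot: [[0.998, -0.064, -0.0], [-0.064, -0.998, -0.0], [-0.0, 0.0, -1.0]]
force: [-0.5, -0.3, -0.3]
width: 0.0234
```

```bash
python3 - <<'E'
from h import *
s=r.state();im=vision.get_image("wrist");cv2.imwrite("pics/w2.png",im[:,:,::-1])
im=vision.get_image("scene");cv2.imwrite("pics/s2.png",cv2.resize(im[110:290,200:380,::-1],None,fx=3,fy=3))
E
python3 plan.py .5574 -.0499 .0083 -3.7
```

```text
t 5.6333 tcp [ 0.557  -0.0506  0.0897] w 0.0236 F [-0.6  0.6 -0.3]
rot first vec [ 0.     0.    -0.001]
shift cm now axes [ 0.04 -0.08  8.14]  after-rot axes [ 0.04 -0.08  8.14]
```

View pics/w2.png

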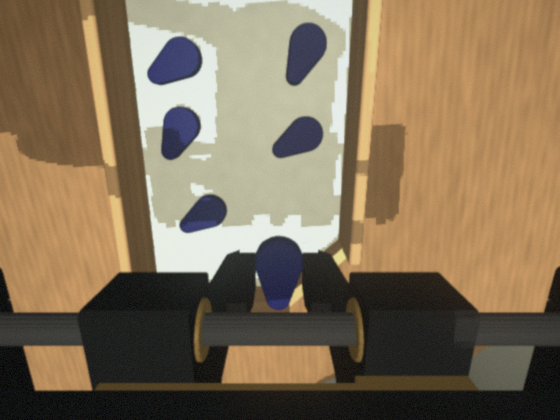

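View pics/s2.png

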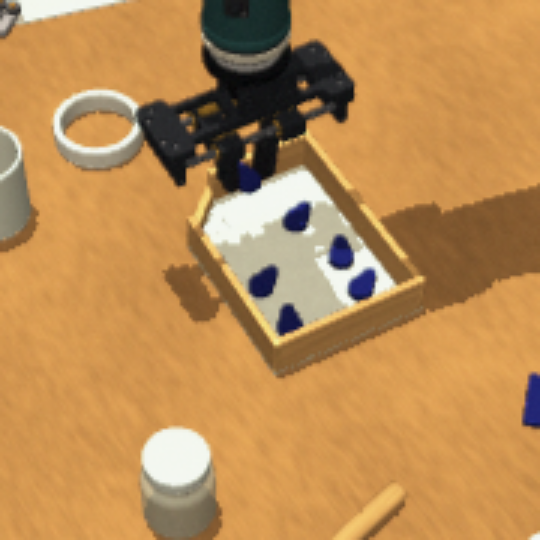

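```bash
python3 - <<'E'
from h import *
s=r.state();c=cam("wrist",s);th=np.radians(-93.65);R=np.array([[np.cos(th),-np.sin(th)],[np.sin(th),np.cos(th)]]);t=np.array([.5344,-.0033])
im=cv2.imread("pics/w2.png")
for v in [30,100,200]:
    print(v,[ (int(u),im[v,u].tolist()) for u in list(range(84,150,6))][:0])
for uv in [(86,10),(120,250),(381,10),(361,262),(110,20),(348,262)]:
    p=onz(c,uv,.045);print(uv,p.round(4),(R.T@(p[:2]-t)*1e3).round(1))
print('tcp',(R.T@(np.array(s['tcp_pos'])[:2]-t)*1e3).round(1))
E
```

```text
30 []
100 []
200 []
(86, 10) [0.4641 0.082  0.045 ] [-80.6 -75.6]
(120, 250) [ 0.4538 -0.0544  0.045 ] [ 56.1 -77.2]
(381, 10) [0.6191 0.0719 0.045 ] [-80.4  79.7]
(361, 262) [ 0.6099 -0.073   0.045 ] [64.7 79.8]
(110, 20) [0.4757 0.0766 0.045 ] [-76.  -63.6]
(348, 262) [ 0.6014 -0.0724  0.045 ] [64.7 71.3]
tcp [45.8 25.5]
```

Emit:
drive_tool(targets=[0,-0.05,1.2,0,0,0,200,0,0,1.6,0,0,0,200,0,0,1.6,0,0,0,200,0,0,1.4,0,0,0,200,0,0,1.0,0,0,0,200,0,0,0.6,0,0,0,200,0,0,0.4,0,0,0,200,0,0,0.25,0,0,0,200])

```text
t: 6.3
tcp_pos: [0.5572, -0.0496, 0.0086]
eef_rot: [[0.998, -0.065, -0.001], [-0.065, -0.998, 0.0], [-0.001, -0.0, -1.0]]
force: [-0.4, 0.5, 0.4]
width: 0.0233
```

Emit:
drive_tool(targets=[0,0,0,0,0,0,200,0,0,0.06,0,0,0,200,0,0,0,0,0,0,200,0,0,0,0,0,0,170,0,0,0,0,0,0,162,0,0,0,0,0,0,162,0,0,0,0,0,0,162,0,0,0,0,0,0,162])

```text
t: 6.97
tcp_pos: [0.5575, -0.0493, 0.0088]
eef_rot: [[0.998, -0.065, 0.0], [-0.065, -0.998, -0.0], [0.0, 0.0, -1.0]]
force: [-0.0, -0.2, -1.0]
width: 0.0325
```

Released. Now I'll rise, hold for 0.2 s and look.

Emit:
drive_tool(targets=[0,0,-0.5,0,0,0,162,0,0,-1.2,0,0,0,162,0,0,-2.0,0,0,0,162,0,0,-2.0,0,0,0,162,0,0,-2.0,0,0,0,162,0,0,-1.5,0,0,0,150,0,0,-1.0,0,0,0,150,0,0,0,0,0,0,150])

```text
t: 7.63
tcp_pos: [0.5597, -0.0496, 0.1143]
eef_rot: [[0.998, -0.065, 0.006], [-0.065, -0.998, -0.001], [0.006, 0.0, -1.0]]
force: [0.4, -0.2, 0.7]
width: 0.0358
```

Emit:
drive_tool(targets=[-1.0,-0.4,0,0,0,0,150,-1.6,-0.6,0,0,0,0,150,-1.8,-0.6,0,0,0,0,150,-1.8,-0.6,0,0,0,0,150,-1.8,-0.5,0,0,0,0,150,-1.3,-0.3,0,0,0,0,150,-0.7,0,0,0,0,0,150,0,0,0,0,0,0,150])

```text
t: 8.3
tcp_pos: [0.4566, -0.0124, 0.1091]
eef_rot: [[0.998, -0.064, -0.004], [-0.064, -0.998, 0.0], [-0.004, -0.0, -1.0]]
force: [-0.2, -0.1, 0.3]
width: 0.036
```

```bash
python3 - <<'E'
from h import *
s=r.state();im=vision.get_image("wrist");cv2.imwrite("pics/w3.png",im[:,:,::-1])
im=vision.get_image("top");cv2.imwrite("pics/t3.png",cv2.resize(im[170:290,240:420,::-1],None,fx=4,fy=4,interpolation=cv2.INTER_CUBIC))
im=vision.get_image("scene");cv2.imwrite("pics/s3.png",cv2.resize(im[110:290,200:380,::-1],None,fx=3,fy=3))
E
python3 plan.py .4577 -.0154 .0115 -3.7
```

```text
t 8.45 tcp [ 0.46   -0.013   0.1105] w 0.0361 F [0.4 0.5 0.7]
rot first vec [ 0.    -0.    -0.001]
shift cm now axes [-0.21  0.25  9.9 ]  after-rot axes [-0.21  0.25  9.9 ]
```

View pics/w3.png

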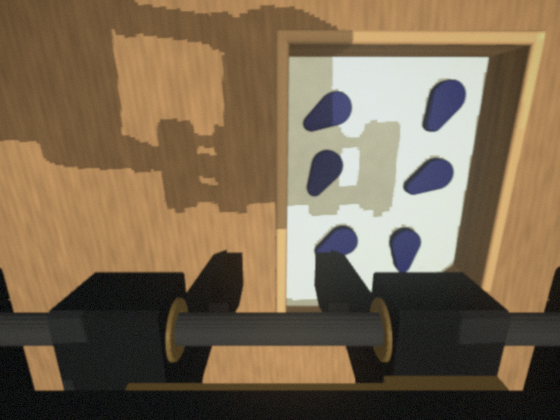

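View pics/s3.png

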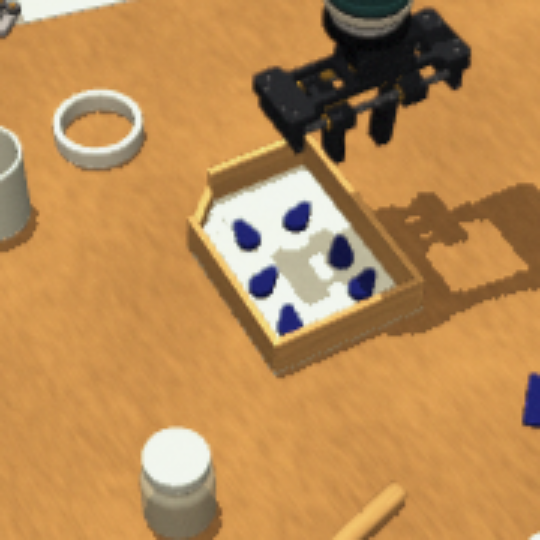

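View pics/t3.png

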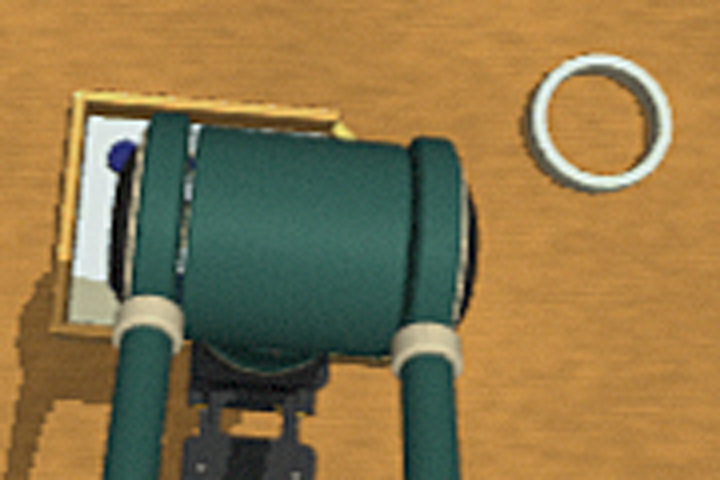

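```bash
python3 - <<'E'
from h import *
s=r.state();c=cam("wrist",s);th=np.radians(-93.65);R=np.array([[np.cos(th),-np.sin(th)],[np.sin(th),np.cos(th)]]);t=np.array([.5344,-.0033])
im=cv2.imread("pics/w3.png")[:,:,::-1].copy();print(s['tcp_pos'])
for uv in [(278,60),(288,60),(277,220),(287,220),(279,33),(543,33),(494,290)]:
    p=onz(c,uv,.045);print(uv,p.round(4),(R.T@(p[:2]-t)*1e3).round(1))
for b in blobs(im,60):
    P=np.array([onz(c,p[0],.010)[:2]-t for p in b])@R*1e3
    print(b.mean(0).round(0),P.min(0).round(0),P.max(0).round(0))
E
```

```text
[ 0.45997602 -0.01302346  0.11049319]
(278, 60) [0.4666 0.0923 0.045 ] [-91.1 -73.7]
(288, 60) [0.4727 0.0919 0.045 ] [-91.1 -67.6]
(277, 220) [ 0.4593 -0.0096  0.045 ] [ 11.1 -74.5]
(287, 220) [ 0.4663 -0.0101  0.045 ] [ 11.1 -67.5]
(279, 33) [0.4682 0.1069 0.045 ] [-105.8  -73.1]
(543, 33) [0.6247 0.0968 0.045 ] [-105.7   83.8]
(494, 290) [ 0.6177 -0.075   0.045 ] [66.2 87.7]
[[405. 250.]] [32. 22.] [68. 43.]
[[338. 243.]] [ 30. -40.] [ 52. -10.]
[[430. 177.]] [-26.  29.] [-1. 61.]
[[339. 108.]] [-75. -34.] [-53. -21.]
[[444. 103.]] [-83.  38.] [-49.  61.]
```

Emit:
drive_tool(targets=[-0.15,-0.25,1.0,0,0,0,150,0,0,1.8,0,0,0,150,0,0,1.8,0,0,0,150,0,0,1.8,0,0,0,150,0,0,1.5,0,0,0,150,0,0,1.0,0,0,0,150,0,0,0.6,0,0,0,150,0,0,0.4,0,0,0,150])

```text
t: 9.12
tcp_pos: [0.458, -0.0103, 0.0105]
eef_rot: [[0.998, -0.065, -0.001], [-0.065, -0.998, 0.0], [-0.001, -0.0, -1.0]]
force: [-0.4, -0.2, 0.4]
width: 0.0363
```

Emit:
drive_tool(targets=[0,0,0,0,0,0,150,0,0,0,0,0,0,170,0,0,0,0,0,0,190,0,0,0,0,0,0,200,0,0,0,0,0,0,210,0,0,0,0,0,0,220,0,0,0,0,0,0,230,0,0,0,0,0,0,240], force=15)

```text
t: 9.78
tcp_pos: [0.4583, -0.0103, 0.0119]
eef_rot: [[0.998, -0.065, 0.0], [-0.065, -0.998, -0.0], [0.0, -0.0, -1.0]]
force: [-0.6, 0.6, 2.0]
width: 0.0079
```

Emit:
drive_tool(targets=[0,0,0,0,0,0,255,0,0,0,0,0,0,255,0,0,0,0,0,0,255,0,0,0,0,0,0,255,0,0,0,0,0,0,255,0,0,0,0,0,0,255,0,0,0,0,0,0,255,0,0,0,0,0,0,255], force=55)

```text
t: 10.45
tcp_pos: [0.4583, -0.0103, 0.0119]
eef_rot: [[0.998, -0.065, -0.0], [-0.065, -0.998, 0.0], [-0.0, -0.0, -1.0]]
force: [-2.2, -0.5, 5.7]
width: 0.0075
```

```bash
python3 - <<'E'
from h import *
im=vision.get_image("scene");cv2.imwrite("pics/s4.png",cv2.resize(im[110:290,200:380,::-1],None,fx=3,fy=3))
E
python3 plan.py .4577 -.0154 .0115 -3.7
```

```text
t 10.5 tcp [ 0.4583 -0.0103  0.0119] w 0.0079 F [-1.9 -0.2  5.3]
rot first vec [ 0.  0. -0.]
shift cm now axes [-0.03  0.51  0.04]  after-rot axes [-0.03  0.51  0.04]
```

View pics/s4.png

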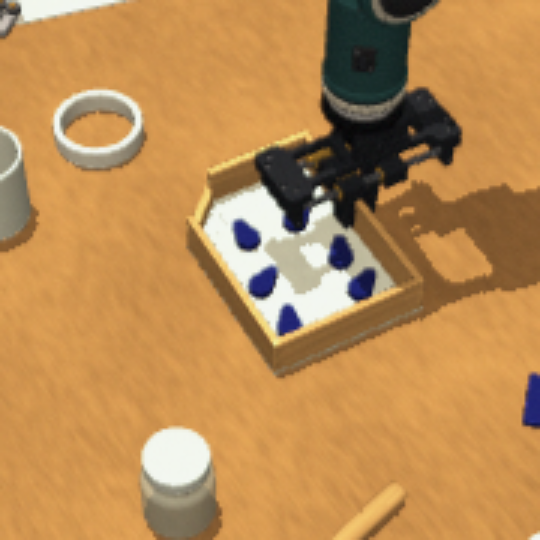

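The wall is held at 7.9 mm opening, with all six petals flat. I'll lift smoothly.

Emit:
drive_tool(targets=[0,0,-0.2,0,0,0,255,0,0,-0.4,0,0,0,255,0,0,-0.6,0,0,0,255,0,0,-0.8,0,0,0,255,0,0,-1.0,0,0,0,255,0,0,-1.0,0,0,0,255,0,0,-1.0,0,0,0,255,0,0,-1.0,0,0,0,255])

```text
t: 11.17
tcp_pos: [0.4586, -0.0103, 0.0731]
eef_rot: [[0.998, -0.065, 0.001], [-0.065, -0.998, -0.0], [0.001, 0.0, -1.0]]
force: [-0.1, -0.3, -5.1]
width: 0.0073
```

Emit:
drive_tool(targets=[0,0,-1.0,0,0,0,255,0,0,-1.0,0,0,0,255,0,0,-1.0,0,0,0,255,0,0,-1.0,0,0,0,255,0,0,-1.0,0,0,0,255,0,0,-1.0,0,0,0,255,0,0,-0.8,0,0,0,255,0,0,-0.6,0,0,0,255])

```text
t: 11.83
tcp_pos: [0.4587, -0.0103, 0.1469]
eef_rot: [[0.998, -0.065, 0.001], [-0.065, -0.998, -0.0], [0.001, -0.0, -1.0]]
force: [-0.5, -0.6, -3.6]
width: 0.0072
```

Emit:
drive_tool(targets=[0,0,-0.4,0,0,0,255,0,0,-0.2,0,0,0,255,0,0,0,0,0,0,255,0,0,0,0,0,0,255,0,0,0,0,0,0,255,0,0,0,0,0,0,255,0,0,0,0,0,0,255,0,0,0,0,0,0,255])

```text
t: 12.5
tcp_pos: [0.4581, -0.0103, 0.1513]
eef_rot: [[0.998, -0.065, -0.001], [-0.065, -0.998, 0.0], [-0.001, -0.0, -1.0]]
force: [-0.2, 0.2, -4.7]
width: 0.0076
```

```bash
python3 - <<'E'
from h import *
im=vision.get_image("wrist");cv2.imwrite("pics/w5.png",im[:,:,::-1])
im=vision.get_image("scene");cv2.imwrite("pics/s5.png",cv2.resize(im[80:280,180:380,::-1],None,fx=3,fy=3))
s=r.state();print(s['joints'],s['wrist_torque'],s['force'],s['width'])
E
```

```text
[-7.68083624e-02 -7.75418617e-02  2.14404580e+00  3.84634966e-05
  1.07544186e+00 -1.18294858e-02] [-0.11925152  0.22115205 -0.04200466] [-0.24164529  0.24558735 -3.45781948] 0.007388541657062767
```

View pics/s5.png

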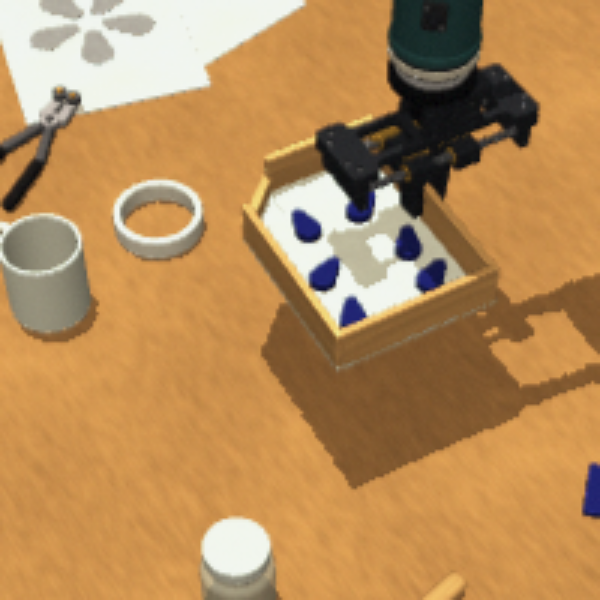

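View pics/w5.png

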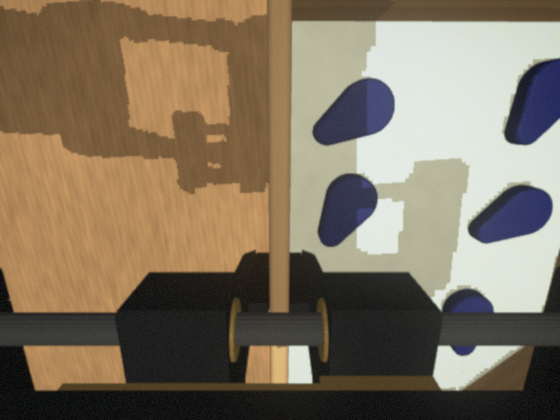

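Tray and petals are level and steady. The tilt is a rotation about tool (+x, −y), starting gently.

Emit:
drive_tool(targets=[0,0,0,0.01,-0.01,0,255,0,0,0,0.018,-0.018,0,255,0,0,0,0.018,-0.018,0,255,0,0,0,0.018,-0.018,0,255,0,0,0,0.018,-0.018,0,255,0,0,0,0.018,-0.018,0,255,0,0,0,0.016,-0.016,0,255,0,0,0,0.012,-0.012,0,255])

```text
t: 13.27
tcp_pos: [0.4586, -0.0107, 0.1515]
eef_rot: [[0.99, -0.073, -0.12], [-0.057, -0.989, 0.137], [-0.129, -0.129, -0.983]]
force: [-0.2, -0.6, -3.4]
width: 0.0077
```

Emit:
drive_tool(targets=[0,0,0,0.007,-0.007,0,255,0,0,0,0.007,-0.007,0,255,0,0,0,0.007,-0.007,0,255,0,0,0,0.007,-0.007,0,255,0,0,0,0.007,-0.007,0,255,0,0,0,0.007,-0.007,0,255,0,0,0,0.007,-0.007,0,255,0,0,0,0.007,-0.007,0,255])

```text
t: 13.93
tcp_pos: [0.4583, -0.0103, 0.1517]
eef_rot: [[0.982, -0.081, -0.17], [-0.047, -0.98, 0.194], [-0.182, -0.183, -0.966]]
force: [-0.8, 0.8, -3.8]
width: 0.0074
```

```bash
cat > look.py <<'E'
import sys
from h import *
k=sys.argv[1]
im=vision.get_image("scene");cv2.imwrite(f"pics/s{k}.png",cv2.resize(im[80:280,180:380,::-1],None,fx=3,fy=3))
im=vision.get_image("wrist");cv2.imwrite(f"pics/w{k}.png",im[:,:,::-1])
s=r.state();print(s['t'],s['tcp_pos'],np.array(s['eef_rot']).round(3).tolist(),np.arccos(-np.array(s['eef_rot'])[2,2]),s['force'],s['width'])
E
python3 look.py 6
```

```text
14.0333 [ 0.45843922 -0.01045222  0.15154226] [[0.982, -0.081, -0.17], [-0.047, -0.98, 0.194], [-0.182, -0.182, -0.966]] 0.2605963001629861 [ 0.36726129  0.5804663  -4.23721448] 0.007541490795801871
```

View pics/s6.png

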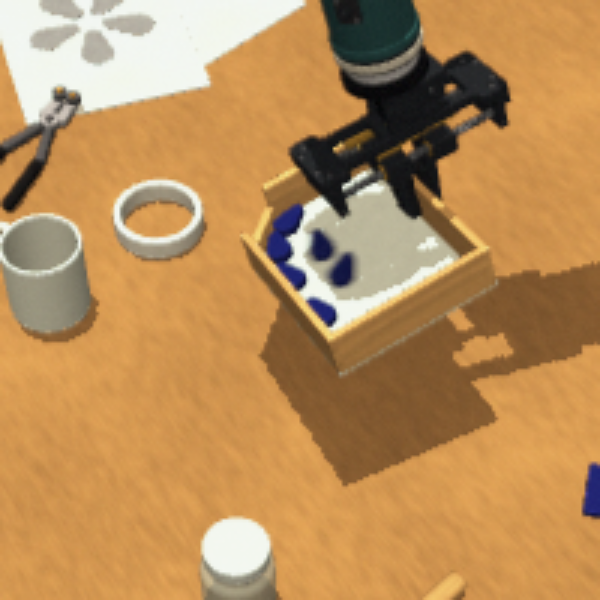

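View pics/w6.png

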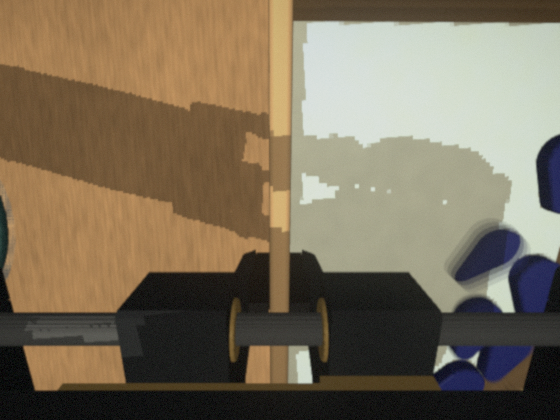

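All six have slid and some lie along the +y wall. I'll tilt further towards +x so they run along it to the mouth.

Emit:
drive_tool(targets=[0,0,0,0.008,0,0,255,0,0,0,0.015,-0.005,0,255,0,0,0,0.02,-0.006,0,255,0,0,0,0.02,-0.006,0,255,0,0,0,0.02,-0.006,0,255,0,0,0,0.02,-0.006,0,255,0,0,0,0.012,-0.004,0,255,0,0,0,0.006,-0.002,0,255])

```text
t: 14.7
tcp_pos: [0.4583, -0.0107, 0.1514]
eef_rot: [[0.976, -0.104, -0.193], [-0.039, -0.949, 0.313], [-0.216, -0.298, -0.93]]
force: [0.2, -1.0, -4.0]
width: 0.0075
```

Emit:
drive_tool(targets=[0,0,0,0.006,0,0,255,0,0,0,0.01,0,0,255,0,0,0,0.012,0,0,255,0,0,0,0.012,0,0,255,0,0,0,0.008,0,0,255,0,0,0,0.004,0,0,255,0,0,0,0,0,0,255,0,0,0,0,0,0,255])

```text
t: 15.37
tcp_pos: [0.4583, -0.0104, 0.1516]
eef_rot: [[0.976, -0.112, -0.187], [-0.038, -0.932, 0.361], [-0.215, -0.345, -0.914]]
force: [-0.1, 0.2, -4.7]
width: 0.0079
```

```bash
python3 look.py 7
```

```text
15.4667 [ 0.45827912 -0.01025492  0.15166083] [[0.976, -0.112, -0.187], [-0.038, -0.932, 0.361], [-0.215, -0.345, -0.914]] 0.41843773616320623 [ 0.36560497 -0.88169206 -3.685402  ] 0.007453172775727355
```

View pics/s7.png

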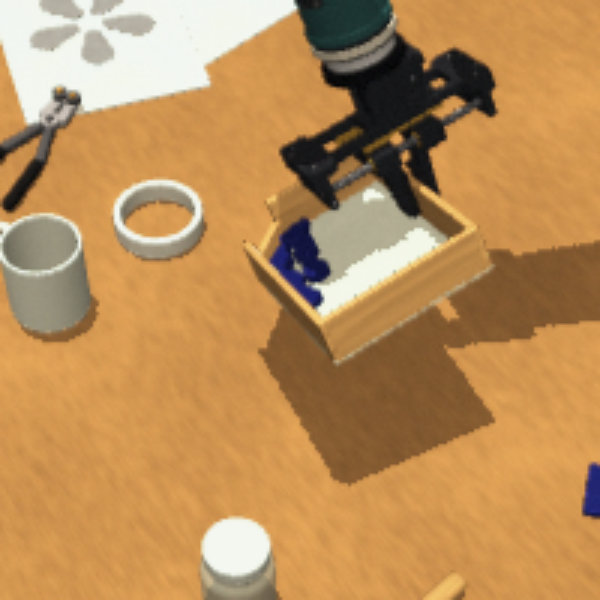

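View pics/w7.png

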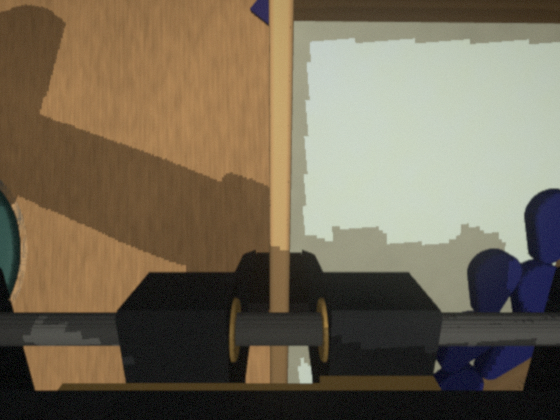

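```bash
cat > pet.py <<'E'
import sys
from h import *
def traypose(s):
    th=np.radians(-93.65);G=np.eye(4);G[:2,:2]=[[np.cos(th),-np.sin(th)],[np.sin(th),np.cos(th)]];G[:3,3]=[.5344,-.0033,0]
    W0=np.eye(4);a=np.radians(-3.7);W0[:3,:3]=[[np.cos(a),np.sin(a),0],[np.sin(a),-np.cos(a),0],[0,0,-1]];W0[:3,3]=[.4583,-.0103,.0119]
    W=np.eye(4);W[:3,:3]=s['eef_rot'];W[:3,3]=s['tcp_pos']
    return W@np.linalg.inv(W0)@G
k=sys.argv[1]
s=r.state();T=traypose(s);Ti=np.linalg.inv(T)
print('lip z',(T@[.087,.057,0,1])[2],'origin',T[:3,3],'tilt',np.arccos(T[2,2]))
for n in ["scene","wrist","top"]:
    im=vision.get_image(n);cv2.imwrite(f"pics/{n}_{k}.png",im[:,:,::-1]);c=cam(n,s)
    o=im.copy()
    for q in [(-110,-80,45),(-110,80,45),(64,80,45),(110,34,45),(110,-80,45),(81,51,4)]:
        u=proj(c,(T@np.append(np.array(q)/1e3,1))[:3]);
        if 0<u[0]<560 and 0<u[1]<420: cv2.circle(o,tuple(int(x) for x in u),2,(255,0,0),-1)
    cv2.imwrite(f"pics/{n}_{k}o.png",o[:,:,::-1])
    v,u=np.nonzero(blue(im));Q=[]
    for a,b in zip(u,v):
        og,d=ray(c,(a,b));og=(Ti@np.append(og,1))[:3];d=Ti[:3,:3]@d
        p=og+d*(.013-og[2])/d[2]
        if abs(p[0])<.1 and abs(p[1])<.075: Q.append(p[:2]*1e3)
    Q=np.array(Q)
    if len(Q):
        mx=((Q-[81,51])@[.7071,.7071]);ds=np.hypot(*(Q-[81,51]).T)
        print(n,len(Q),'mm x range',Q[:,0].min().round(),Q[:,0].max().round(),'y',Q[:,1].min().round(),Q[:,1].max().round(),'mouth x min',mx.min().round(1),'dist max',ds.max().round(1))
E
python3 pet.py 8
python3 -c "
import cv2
a=cv2.imread('pics/top_8o.png')[160:300,230:400];b=cv2.imread('pics/scene_8o.png')[110:230,240:360]
cv2.imwrite('pics/z8.png',cv2.hconcat([cv2.resize(a,(480,395)),cv2.resize(b,(320,395))]))"
```

```text
lip z 0.08640470107071782 origin [0.53105441 0.00224915 0.12865591] tilt 0.41843773616320623
scene 275 mm x range -39.0 97.0 y 12.0 64.0 mouth x min -78.4 dist max 120.0
wrist 8515 mm x range -28.0 100.0 y -28.0 73.0 mouth x min -78.8 dist max 109.0
top 224 mm x range -28.0 88.0 y -74.0 73.0 mouth x min -129.5 dist max 132.6
```

View pics/z8.png

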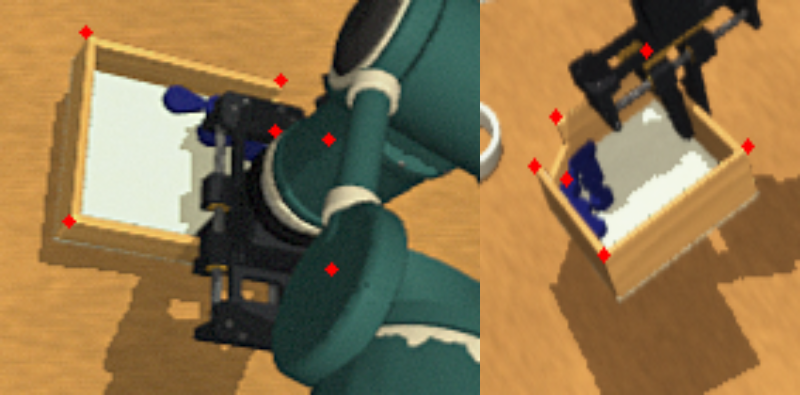

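One petal lags along the +y wall (centre about tray x −10 mm), though it is likely within limits. I'll tilt a bit more to +x and ease y with a small shake.

Emit:
drive_tool(targets=[0,0,0,0.012,0.006,0,255,0,0,0,0.015,0.008,0,255,0,0,0,0.015,0.01,0,255,0,0,0,0.015,0.01,0,255,0,0,0,0.015,0.01,0,255,0,0,0,0.015,0.01,0,255,0,0,0,0.012,0.006,0,255,0,0,0,0,0,0,255])

```text
t: 16.28
tcp_pos: [0.4578, -0.0106, 0.1514]
eef_rot: [[0.985, -0.129, -0.116], [-0.064, -0.891, 0.449], [-0.161, -0.435, -0.886]]
force: [-0.1, 0.2, -3.8]
width: 0.0075
```

Emit:
drive_tool(targets=[0,-0.3,0,0,0,0,255,0,0.3,0,0,0,0,255,0,-0.3,0,0,0,0,255,0,0.3,0,0,0,0,255,0,-0.3,0,0,0,0,255,0,0.3,0,0,0,0,255,0,0,0,0,0,0,255,0,0,0,0,0,0,255])

```text
t: 16.95
tcp_pos: [0.4582, -0.0103, 0.1515]
eef_rot: [[0.985, -0.128, -0.117], [-0.062, -0.892, 0.448], [-0.161, -0.434, -0.886]]
force: [-0.9, -0.6, -5.3]
width: 0.0075
```

```bash
python3 pet.py 9
python3 -c "
import cv2
a=cv2.imread('pics/top_9.png')[160:300,230:400];b=cv2.imread('pics/scene_9.png')[110:230,240:360]
cv2.imwrite('pics/z9.png',cv2.hconcat([cv2.resize(a,(400,395)),cv2.resize(b,(395,395))]))"
```

```text
lip z 0.08702188644305407 origin [0.53269874 0.0009054  0.13395867] tilt 0.48132955324696164
scene 209 mm x range -38.0 95.0 y 9.0 61.0 mouth x min -78.6 dist max 119.2
wrist 7961 mm x range -26.0 100.0 y -17.0 72.0 mouth x min -77.3 dist max 107.1
top 278 mm x range -26.0 98.0 y -75.0 70.0 mouth x min -128.7 dist max 132.1
```

View pics/z9.png

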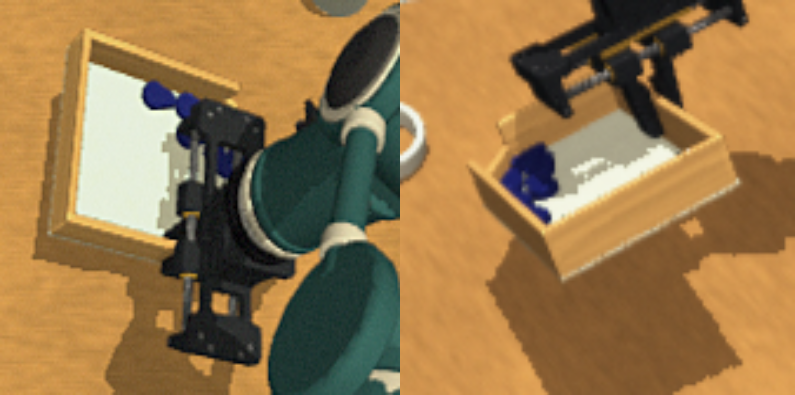

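View pics/wrist_9.png

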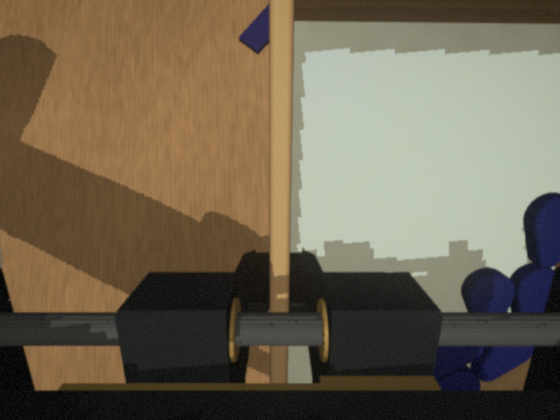

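```bash
python3 -c "
import cv2,numpy as np
b=cv2.imread('pics/wrist_9.png')[180:400,420:560];b=np.clip(b*2.2,0,255).astype('uint8')
c=cv2.imread('pics/scene_9.png')[60:320,60:400]
d=cv2.imread('pics/scene_9.png')[145:185,265:300];d=np.clip(d*1.6,0,255).astype('uint8')
cv2.imwrite('pics/z10.png',cv2.hconcat([cv2.resize(b,(280,440)),cv2.resize(c,(500,440))]))
cv2.imwrite('pics/z11.png',cv2.resize(d,(525,600),interpolation=cv2.INTER_CUBIC))"
```

```text
(no output)
```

View pics/z10.png

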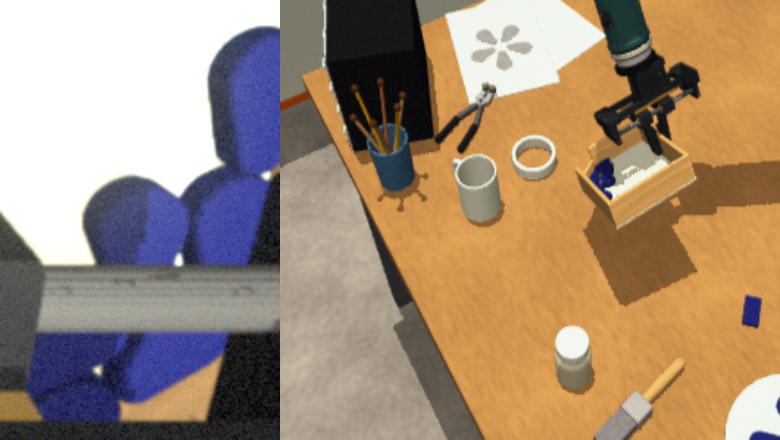

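View pics/z11.png

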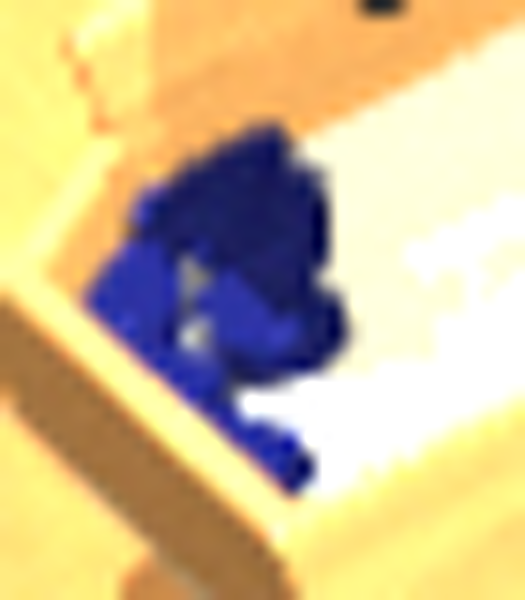

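```bash
python3 - <<'E'
from h import *
F=[];ims=[]
for i in range(24):
    im=vision.get_image("wrist");ims.append(im.astype(int));s=r.state();F.append(s['force'])
F=np.array(F);print(F.mean(0),F.std(0)/24**.5,s['t'],s['width'],np.abs(s['qd']).max())
print('blue change px',(blue(ims[0].astype(np.uint8))!=blue(ims[-1].astype(np.uint8))).sum())
E
python3 pet.py 12
```

```text
[ 0.12513678 -0.08112072 -3.75951974] [0.09942972 0.07581031 0.09975424] 18.3 0.007378367741633849 0.001929478487939171
blue change px 566
lip z 0.08714021055583726 origin [0.53274409 0.00094955 0.13407416] tilt 0.4813380750194292
scene 209 mm x range -38.0 95.0 y 9.0 61.0 mouth x min -78.7 dist max 119.3
wrist 7963 mm x range -26.0 98.0 y -12.0 74.0 mouth x min -77.0 dist max 107.1
top 281 mm x range -26.0 92.0 y -66.0 70.0 mouth x min -126.2 dist max 132.1
```

```bash
python3 -c "
import cv2,numpy as np
f=lambda k:np.clip(cv2.imread(f'pics/wrist_{k}.png')[180:400,420:560]*2.2,0,255).astype('uint8')
a,b=f(9),f(12);print(cv2.absdiff(a,b).mean())
d=np.clip(cv2.absdiff(a,b)*3.,0,255).astype('uint8')
cv2.imwrite('pics/z13.png',cv2.hconcat([cv2.resize(x,(260,409)) for x in (a,b,d)]))"
```

```text
4.522835497835498
```

View pics/z13.png

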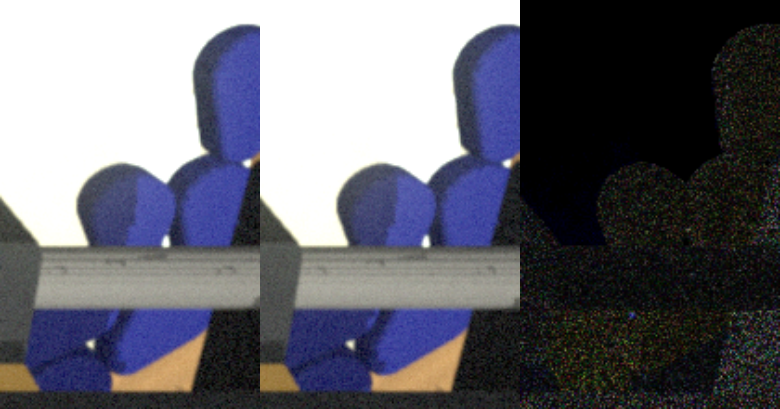

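```bash
python3 -c "
from bench import r
print(r.sign_off(), r.state()['t'])"
```

```text
the job is handed in; nothing more can be done
the job is handed in; nothing more can be done
```

I laid the stray petal flat in the tray and let go of it. I then gripped the tray by its near wall, lifted it about 14 cm, and tilted it so the petals slid into the pouring corner. I handed the job in at about 18.4 s with the arm still holding the tray up.

**What the last checks showed**
- **Tilt and height:** the tray was tilted 0.48 rad with the lip about 87 mm above the bench. The grip opening was 7.4–7.5 mm on the 8 mm wall.
- **Steadiness:** wrist images taken about 1.3 s apart showed nothing moving.
- **Surroundings:** the other objects looked undisturbed in the final scene view, and no petal was visible on the bench.

**What was less certain**
- **Trailing petal:** one petal stayed behind the others along the +y wall, and tilting further with a small shake barely moved it. I estimate its centre at about 56 mm behind the mouth and 88 mm from it, which is inside the 75 mm and 110 mm limits. Its rear edge reads beyond the 75 mm limit (about 77 mm behind), and the scene camera's coarse reading puts it beyond both (79 mm and 119 mm).
- **Count of six:** I couldn't see all six petals separately in the final pile because the gripper hid part of it. All six were visible just after the first tilt. The final load read 3.76 ± 0.1 N, against 3.51 N expected for six petals and 3.33 N for five, so it supports six but reads a little high.

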